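# Swipe-test a sprung touch strip

### The arm

A 6-joint arm with a two-finger parallel gripper is mounted at the origin on the work surface. World frame = base frame: x ahead of the robot, y to its left, z up, the work surface at z = 0. Lengths are in m, angles in rad, forces in N, time in s.
With the tool pointing down it reaches from about 0.35 to 0.775 m from the base axis. Payload 5.5 kg.
Tool frame: the origin (TCP) lies midway between the tips of the shut fingers; the grasp point (between the pads) lies 19 mm behind it; z points along the fingers, y is the line along which they close (so a half turn about z gives the same grasp; the last joint's range is limited). The gripper opens to 85 mm and grips with 20 to 120 N. Pads are 22 mm wide; open, the fingers measure 114 mm over their backs; the gripper's body (76 mm by 85 mm) begins 54 mm behind the grasp point. The pads swing forward as they close: fully open they stand 13 mm farther back than shut.
Start: joints at [1.08, 0.313, 0.046, 1.304, 0, 1.431], TCP at [0.198, 0.54, 0.231] pointing down, gripper open.
Joint ranges: [-2.76, 2.76], [-0.86, 1.69], [-1.03, 1.26], [-2.2, 2.34], [-1.47, 1.5], [-3.14, 3.14]. Speed limits (rad/s): [2.57, 2.57, 3.14, 3.14, 3.14, 3.14].

### API

Orientations are given as a unit quaternion [w, x, y, z].
In Python, from workcell import env gives the robot as it stands.
- The arm moves only by the tool move_arm, never from a script. Its argument "targets" is a list of rows, each a list of 3 entries, a list of its own where there are three numbers: the shift along the tool's x, y, z in mm, then the turn, a rotation vector about the tool's x, y, z in units of 10 degrees (1.0 is 10 degrees), then the closure, from -1 (fully open) to 1 (shut). In form: [[[dx, dy, dz], [ax, ay, az], gripper], ...]. A call has 1 to 5 rows; each row is the pose to reach, as a shift and turn from the pose commanded when the call began, along the tool's axes at that moment; what a row does not reach only later rows make up. A row lasts 1/8 s, in which the tool goes at most 62.5 mm and 10.7 degrees, less where a joint would pass 70% of its speed; a pose out of reach is approached as far as the arm can. A call with a gripper value outside its range is refused whole. The fingers move at their own pace and stop on an object; "squeeze" is the grip in N (left out, the last holds). Time passes only in rows, so rows that repeat a pose let the fingers close. It gives the time, the measured TCP pose, the force, the opening and the grip force at its end, in the units of the state.
- env.get_state(): the state, without advancing time (a new reading comes with each control period).
- env.read_camera(name): name is "scene" or "top"; returns a dict with "pixels" (384x512x3 uint8, red, green, blue), "fovy" (degrees; the focal length in pixels is half the picture's height over the tangent of half this angle, whatever the lens; pixels are square), "cx", "cy" (the principal point, pixels), "dist_coeffs" ([k1, k2, p1, p2, k3] as OpenCV has them; the pictures are not rectified), "extrinsics" (4x4, takes a point from world to camera coordinates). Camera axes: x right, y up, looking along -z (the intrinsics and any distortion apply to the point x, -y, -z); pixel columns grow to the right and rows downward; lengths in m; the calibration is good to about 2 mm. A picture is of the moment at which its call begins. There is no depth.
- env.hand_in(): hands the job in; it is judged then, once.
Trained networks look in a picture, given as the dict that the camera call returned (one of the last four; its "shot" number tells which), for a name from the list of things; names that differ only in an ending like _2 or _b are one class to them, and where a whole thing is asked for, a point or a joint stands for the part that bears it (a point fixed in the world has none). Each returns a list of dicts, best first, with "confidence" (0 to 1); they miss things now and then, are a little off and sometimes report something else, mostly with a low value. They report only what shows in the picture. A call takes as long as a camera call.
- env.spot_in(thing, picture): "centre" ([x, y, z] in m, in world coordinates, good to about 4 mm: the middle of the surface that is visible of it).
- env.regions_of(thing, picture): "mask" (384x512 bool, what is visible of it).
- env.landmark_of(thing, picture): "centre" ([x, y, z] in m, in world coordinates, good to about 4 mm: a listed point, or the origin of a listed thing).
The state is a dict: "clock": time; "joint_pos": joint angles; "qvel": joint speeds; "tau": joint torques, N m; "tcp_pos": TCP position; "orientation": TCP orientation; "wrist_force": force on the tool from outside, world axes, zero at the start; "ft_torque": the same for the moment, N m; "finger_gap": finger opening in m; "grip_force": force on a finger pad.
Only numpy, scipy, OpenCV 4.12 (cv2) and the standard library are available. Lean on these libraries where they do the work, as an engineer would, in place of code of your own. Each camera call takes 0.05 s, during which the arm holds its last target. There are 200 camera calls.

### The job

Check the touch strip on the bench: touch the fingertips down on its red end pad, swipe along the strip over the three white marks to the blue end pad, and finish with the fingertips still resting on the blue pad, holding the strip lightly pressed there. Press gently all the way, so that the strip stays slightly sunk on its springs but never reaches the bottom of its travel, and do not touch down or lift off between the two pads. Leave the loose things around it where they are.

Things in the scene. Friction and masses are not known exactly. Their poses are not given: they have to be found in the camera images.
- console: fixed aluminium base of the touch strip, 84 x 270 mm, 28 mm high including its low grey side rails and the red and blue blocks at its ends. Origin at the centre of its underside on the bench, z up. The strip runs along its y axis, the red end towards -y and the blue end towards +y; it may lie at any yaw.
- strip (a joint): how far the touch strip is pressed down, in m: 0 at rest (up), 0.012 at the bottom stop. The strip only moves straight down and stays level. It starts to sink at about 0.8 N and adds 0.4 N per mm (about 2.8 N at 5 mm, 5.6 N at the stop) and springs back up when let go. Pressed about 4 to 6 mm is ideal; it must stay more than 0.4 mm down through the swipe and less than 11 mm.
- red (a point): centre of the top face of the red end pad, the start of the swipe. The strip is a flat smooth bar 32 mm wide, 220 mm long and 10 mm thick, its top face 46 mm above the bench at rest; the red pad takes its last 41 mm. Its axes are parallel to the console's; it moves down with the strip. What counts is the point midway between the fingertips, so touch with the fingers closed together.
- tick1 (a point): first white mark, a 4 mm wide line across the black middle of the strip, at its centre on the top face, 50 mm from the red pad's centre; moves with the strip
- tick2 (a point): second white mark, in the middle of the strip, 90 mm from either pad's centre; moves with the strip
- tick3 (a point): third white mark, 50 mm from the blue pad's centre; moves with the strip
- blue (a point): centre of the top face of the blue end pad, 41 mm long, 180 mm from the centre of the red pad; the end of the swipe; moves with the strip
- relay: loose bystander: grey relay module with an orange top, 28 x 70 mm, 64 mm tall, standing 80 to 110 mm from the strip's centre line. Origin at the centre of its underside.
- socket: loose bystander: white square socket box 62 x 62 mm, 40 mm tall with its black insert, 90 to 120 mm from the strip's centre line on the other side. Origin at the centre of its underside.
- screwdriver: loose bystander: screwdriver 160 mm long lying on the bench roughly alongside the strip, 80 to 100 mm from its centre line, on the relay's side. Origin under its middle, x along it towards the tip.

How it is judged:
By the outcome, as a careful person would: the job done as asked, in the order asked, and still so for the second after the job is handed in, while the arm keeps its last pose, push and grip.
It also fails if it takes over 38 s, if anything falls off the work surface, if the arm or the gripper's body presses on something with over 40 N, if the wrist force passes 120 N, or if a joint passes its speed limit or range.

## Working session

There is one attempt and no reset: what is moved stays moved. The work goes in short steps, Python scripts to look and compute and a tool call to move; the robot and the scene stay as the last step left them, time stands still between calls to the robot, and variables do not carry over. Pictures are saved under pics/ and viewed, at most 10 in all, crops included, and the job is handed in when it is done.

Besides the shell and the picture viewer there is one more tool, called as name(argument=value, ...) on one line, values as JSON. move_arm: Moves the arm, as the interface text tells. Its arguments: {"type":"object","properties":{"targets":{"type":"array","items":{"type":"array"}},"squeeze":{"type":"number"}},"required":["targets"]}

```bash
mkdir -p pics
python3 - <<'E'
from workcell import env
import cv2, numpy as np
s=env.get_state()
print({k:np.round(v,4).tolist() for k,v in s.items()})
for n in ("top","scene"):
    p=env.read_camera(n); cv2.imwrite(f"pics/{n}0.png",p["pixels"][:,:,::-1])
    for t in ("red","tick1","tick2","tick3","blue","console","relay","socket","screwdriver"):
        print(n,t,[(np.round(d["centre"],4).tolist(),round(d["confidence"],2)) for d in env.landmark_of(t,p)[:2]])
E
```

```text
{'clock': 0.0, 'joint_pos': [1.0804, 0.314, 0.045, 1.3036, 0.0, 1.4312], 'qvel': [-0.0007, 0.0004, 0.0003, -0.0004, -0.0008, -0.0015], 'tau': [0.0001, -48.0628, 29.8534, 0.0196, -0.0, 0.0], 'tcp_pos': [0.1974, 0.5395, 0.2304], 'orientation': [-0.0003, 0.1745, 0.9847, -0.0009], 'wrist_force': [0.9423, 0.4908, -1.3139], 'ft_torque': [0.0006, 0.0102, 0.0485], 'grip_force': 0.0, 'finger_gap': 0.085}
top red [([0.6248, -0.0045, 0.0461], 0.83), ([0.556, -0.0782, -0.005], 0.31)]
top tick1 [([0.5818, 0.0134, 0.0435], 0.98), ([0.5423, 0.0285, 0.0431], 0.9)]
top tick2 [([0.5818, 0.0134, 0.0435], 0.98), ([0.5423, 0.0285, 0.0431], 0.9)]
top tick3 [([0.5818, 0.0134, 0.0435], 0.98), ([0.5423, 0.0285, 0.0431], 0.9)]
top blue [([0.4623, 0.0517, 0.0486], 0.74)]
top console [([0.5461, 0.0237, -0.0015], 0.73)]
top relay [([0.6586, 0.0918, -0.0003], 0.8)]
top socket [([0.552, -0.0805, -0.0063], 0.62), ([0.4596, 0.0544, 0.0469], 0.39)]
top screwdriver [([0.492, 0.1452, -0.0011], 0.9)]
scene red [([0.6286, -0.0075, 0.0484], 0.91)]
scene tick1 [([0.5034, 0.0396, 0.0458], 0.94), ([0.5815, 0.0081, 0.0415], 0.59)]
scene tick2 [([0.5034, 0.0396, 0.0458], 0.94), ([0.5815, 0.0081, 0.0415], 0.59)]
scene tick3 [([0.5034, 0.0396, 0.0458], 0.94), ([0.5815, 0.0081, 0.0415], 0.59)]
scene blue [([0.4588, 0.0506, 0.0454], 0.92)]
scene console [([0.5421, 0.028, -0.0009], 0.91), ([0.557, -0.0756, -0.0015], 0.6)]
scene relay [([0.6581, 0.097, -0.0014], 0.95)]
scene socket [([0.5592, -0.0789, -0.0019], 0.95)]
scene screwdriver [([0.4917, 0.1445, 0.0016], 0.96)]
```

```bash
cat > h.py <<'E'
import cv2, numpy as np
def cam(p):
    h,w=p["pixels"].shape[:2]; f=h/2/np.tan(np.radians(p["fovy"])/2)
    K=np.array([[f,0,p["cx"]],[0,f,p["cy"]],[0,0,1.]])
    return K,np.array(p["dist_coeffs"],float),np.diag([1,-1,-1,1.])@np.array(p["extrinsics"])
def back(p,uv,z):
    K,D,E=cam(p); n=cv2.undistortPoints(np.array(uv,float).reshape(-1,1,2),K,D)[:,0]
    d=np.c_[n,np.ones(len(n))]@E[:3,:3]; c=-E[:3,:3].T@E[:3,3]
    return c+d*((z-c[2])/d[:,2])[:,None]
def proj(p,X):
    K,D,E=cam(p); return cv2.projectPoints(np.array(X,float),cv2.Rodrigues(E[:3,:3])[0],E[:3,3],K,D)[0][:,0]
E
python3 - <<'E'
from workcell import env
import cv2, numpy as np
from h import *
for n in ("top","scene"):
    p=env.read_camera(n); I=p["pixels"]
    uv=proj(p,[[.627,-.006,.046],[.4605,.051,.046]]); c=uv.mean(0); print(n,np.round(uv,1))
    x0,y0=(int(c[0])-75,int(c[1])-56)
    x0=max(x0,0);y0=max(y0,0)
    k=I[y0:y0+112,x0:x0+150,::-1]; print("crop origin",x0,y0)
    cv2.imwrite(f"pics/{n}1.png",cv2.resize(k,None,fx=5,fy=5,interpolation=cv2.INTER_NEAREST))
E
```

```text
top [[287.  182.9]
 [254.7 254.7]]
crop origin 195 162
scene [[240.8 213.8]
 [231.5 156.8]]
crop origin 161 129
```

View pics/top1.png

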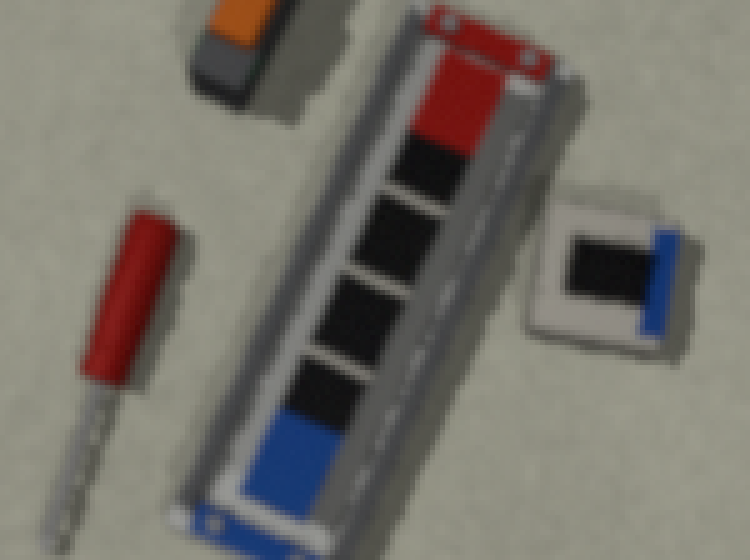

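View pics/scene1.png

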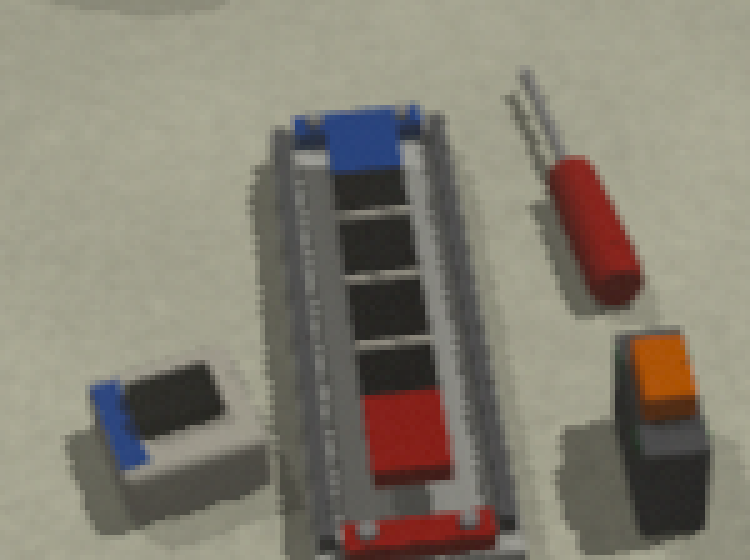

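Top view: strip runs from the red pad (≈px 287,183) to blue (≈255,255), with the ticks at crop (416,201), (374,284), (336,365). Scene view: ticks at crop (392,343), (383,279), (375,212). Socket is on one side, relay and screwdriver on the other, all well clear.

Run:
```python
from workcell import env
import numpy as np
from scipy.optimize import least_squares
from h import *
S={"top":((195,162),[(416,201,0,-40),(374,284,0,0),(336,365,0,40),(440,145,0,-69.5),(312,420,0,69.5),(475,65,0,-110),(277,502,0,110)]),
"scene":((161,129),[(392,343,0,-40),(383,279,0,0),(375,212,0,40),(399,392,0,-69.5),(369,173,0,69.5),(413,470,0,-110)])}
def fit(names):
    B=[];L=[]
    for n in names:
        o,pts=S[n]; a=np.array(pts,float); p=env.read_camera(n)
        B.append(back(p,np.array(o)+a[:,:2]/5-.5,.046)[:,:2]); L.append(a[:,2:]/1000)
    B=np.vstack(B);L=np.vstack(L)
    T=lambda q:q[:2]+L@np.array([[np.cos(q[2]),np.sin(q[2])],[-np.sin(q[2]),np.cos(q[2])]])
    r=least_squares(lambda q:(T(q)-B).ravel(),[.54,.025,1.2],loss="soft_l1",f_scale=.002)
    print(names,r.x,"\n",np.round((T(r.x)-B)*1000,1).tolist()); return r.x
for n in (["top"],["scene"],["top","scene"]): q=fit(n)
for d in (-.09,.09): print(q[:2]+d*np.array([-np.sin(q[2]),np.cos(q[2])]))
```

```text
['top'] [0.54428678 0.02550808 1.2351379 ] 
 [[-0.2, 1.1], [1.0, -1.0], [0.6, -1.2], [1.2, -0.0], [-2.2, 0.3], [1.1, -0.7], [-3.5, 1.8]]
['scene'] [0.54605013 0.0245374  1.22654166] 
 [[0.5, 0.3], [-1.1, 0.7], [0.9, -0.8], [1.9, -0.2], [-2.4, 0.5], [-0.3, -0.5]]
['top', 'scene'] [0.54517122 0.02497433 1.23058795] 
 [[0.6, 0.4], [1.9, -1.5], [1.5, -1.6], [2.0, -0.9], [-1.2, 0.0], [1.8, -1.7], [-2.5, 1.8], [-0.3, 0.9], [-2.0, 1.1], [-0.0, -0.5], [1.2, 0.5], [-3.3, 0.7], [-1.0, 0.4]]
[ 0.63001289 -0.00505718]
[0.46032956 0.05500585]
```

move_arm(targets=[[[-50, -30, 0], [0, 0, 0], 1], [[-100, -61, 0], [0, 0, 0], 1], [[-150, -92, 0], [0, 0, 0], 1], [[-200, -122, 0], [0, 0, 0], 1], [[-250, -153, 0], [0, 0, 0], 1]], squeeze=30)

```text
clock: 1.92
tcp_pos: [0.3809, 0.309, 0.2316]
orientation: [0.0, 0.174, 0.985, 0.0]
wrist_force: [1.5, 0.6, 0.1]
finger_gap: -0.0003
grip_force: 0.0
```

move_arm(targets=[[[-50, -30, 0], [0, 0, 0], 1], [[-100, -61, 0], [0, 0, 0], 1], [[-150, -92, 0], [0, 0, 0], 1], [[-200, -122, 0], [0, 0, 0], 1], [[-250, -153, 0], [0, 0, 0], 1]])

```text
clock: 2.55
tcp_pos: [0.5631, 0.0792, 0.2315]
orientation: [0.0, 0.175, 0.985, 0.0]
wrist_force: [1.0, 1.2, -0.0]
finger_gap: 0.0001
grip_force: 0.0
```

```bash
cat > d.py <<'E'
from workcell import env
import numpy as np
from scipy.spatial.transform import Rotation as R
s=env.get_state(); q=s["orientation"]; r=R.from_quat(np.r_[q[1:],q[0]]); p=np.array(s["tcp_pos"])
print(round(s["clock"],2),p.round(4),r.as_matrix().round(3).tolist(),"F",np.round(s["wrist_force"],2),"gap",round(s["finger_gap"],4))
for n,t in (("red",[.6295,-.0055,.046]),("mid",[.545,.0245,.046]),("blue",[.4603,.0540,.046])): print(n,(r.inv().apply(np.array(t)-p)*1000).round(1))
E
python3 d.py
```

```text
2.55 [0.5631 0.0792 0.2315] [[-0.939, 0.344, 0.001], [0.344, 0.939, 0.0], [-0.001, 0.001, -1.0]] F [ 1.    1.21 -0.04] gap 0.0001
red [-91.3 -56.8 185.5]
mid [ -1.7 -57.6 185.5]
blue [ 88.  -59.1 185.4]
```

move_arm(targets=[[[-45, -28, 0], [0, 0, 0], 1], [[-91, -57, 30], [0, 0, 0], 1], [[-91, -57, 80], [0, 0, 0], 1], [[-91, -57, 130], [0, 0, 0], 1], [[-91, -57, 160], [0, 0, 0], 1]])

```text
clock: 3.18
tcp_pos: [0.6263, -0.0041, 0.0682]
orientation: [-0.002, 0.175, 0.985, -0.0]
wrist_force: [-0.6, -0.7, -0.0]
finger_gap: -0.0004
grip_force: 0.0
```

```bash
python3 d.py
python3 - <<'E'
from workcell import env
import cv2,numpy as np
from h import *
ims=[]
for n in ("top","scene"):
    p=env.read_camera(n); s=env.get_state(); u=proj(p,[s["tcp_pos"]])[0]; print(n,u)
    x0,y0=int(u[0])-40,int(u[1])-60
    ims.append(cv2.resize(p["pixels"][y0:y0+100,x0:x0+80,::-1],None,fx=5,fy=5,interpolation=cv2.INTER_CUBIC))
    cv2.circle(ims[-1],(int((u[0]-x0+.5)*5),int((u[1]-y0+.5)*5)),4,(0,255,0),-1)
cv2.imwrite("pics/a.png",np.hstack(ims))
E
```

```text
3.17 [ 0.6263 -0.0041  0.0682] [[-0.939, 0.344, -0.004], [0.344, 0.939, 0.001], [0.004, -0.001, -1.0]] F [-0.56 -0.73 -0.01] gap -0.0004
red [-3.6 -0.2 22.2]
mid [86.1 -1.1 22.5]
blue [175.8  -2.5  22.8]
top [286.44384861 181.98750763]
scene [240.93606809 205.37007675]
```

View pics/a.png

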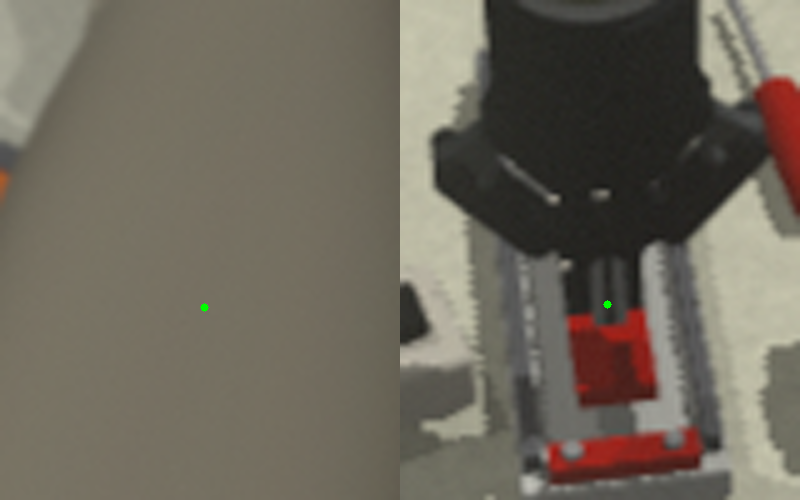

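Scene crop shows the closed fingertips (≈crop 608,325) centred across the strip, just above the red pad. Descending gently.

move_arm(targets=[[[0, 0, 8], [0, 0, 0], 1], [[0, 0, 14], [0, 0, 0], 1], [[0, 0, 18], [0, 0, 0], 1], [[0, 0, 18], [0, 0, 0], 1], [[0, 0, 18], [0, 0, 0], 1]])

```text
clock: 3.9
tcp_pos: [0.6282, -0.004, 0.0538]
orientation: [0.0, 0.174, 0.985, 0.0]
wrist_force: [0.3, 0.8, 0.5]
finger_gap: -0.0003
grip_force: 0.0
```

```bash
python3 d.py
```

```text
3.9 [ 0.6282 -0.004   0.0538] [[-0.939, 0.344, 0.001], [0.344, 0.939, -0.0], [-0.001, 0.0, -1.0]] F [0.29 0.78 0.51] gap -0.0003
red [-1.8 -1.   7.8]
mid [87.9 -1.8  7.7]
blue [177.6  -3.2   7.6]
```

move_arm(targets=[[[-1, -1, 4], [0, 0, 0], 1], [[-1, -1, 8], [0, 0, 0], 1], [[-1, -1, 10], [0, 0, 0], 1], [[-1, -1, 12], [0, 0, 0], 1], [[-1, -1, 12.5], [0, 0, 0], 1]])

```text
clock: 4.53
tcp_pos: [0.6287, -0.0054, 0.041]
orientation: [0.0, 0.175, 0.985, -0.0]
wrist_force: [0.5, -0.7, 3.0]
finger_gap: 0.0002
grip_force: 1.4
```

```bash
python3 - <<'E'
from workcell import env
import numpy as np
f=[]
for i in range(10): env.read_camera("scene"); f.append(env.get_state()["wrist_force"])
print(np.mean(f,0),np.std(f,0))
E
python3 d.py
```

```text
[ 0.41307682 -1.00777246  2.96621604] [0.52228937 0.34857026 0.39152072]
5.03 [ 0.6287 -0.0053  0.0409] [[-0.939, 0.344, 0.0], [0.344, 0.939, -0.0], [-0.0, 0.0, -1.0]] F [ 1.21 -1.49  2.68] gap 0.0001
red [-0.8  0.1 -5.1]
mid [88.8 -0.7 -5.1]
blue [178.5  -2.1  -5.2]
```

move_arm(targets=[[[5, 0, 0], [0, 0, 0], 1], [[13, 0, 0], [0, 0, 0], 1], [[21, 0, 0], [0, 0, 0], 1], [[29, 0, 0], [0, 0, 0], 1], [[37, 0, 0], [0, 0, 0], 1]])

```text
clock: 5.65
tcp_pos: [0.5932, 0.0077, 0.0409]
orientation: [0.0, 0.174, 0.985, 0.0]
wrist_force: [1.9, -0.5, 2.7]
finger_gap: -0.0002
grip_force: 1.5
```

move_arm(targets=[[[8, 0, 0], [0, 0, 0], 1], [[17, 0, 0], [0, 0, 0], 1], [[26, -0.5, 0], [0, 0, 0], 1], [[35, -0.5, 0], [0, 0, 0], 1], [[43, -0.5, 0], [0, 0, 0], 1]])

```text
clock: 6.28
tcp_pos: [0.5526, 0.022, 0.0408]
orientation: [-0.0, 0.174, 0.985, 0.0]
wrist_force: [2.0, -0.6, 2.7]
finger_gap: 0.0002
grip_force: 1.5
```

```bash
python3 - <<'E'
from workcell import env
import cv2,numpy as np
from h import *
f=[]
for i in range(8): p=env.read_camera("scene"); f.append(env.get_state()["wrist_force"])
print(np.mean(f,0))
u=proj(p,[env.get_state()["tcp_pos"]])[0]; x0,y0=int(u[0])-50,int(u[1])-40; print(u,x0,y0)
cv2.imwrite("pics/b.png",cv2.resize(p["pixels"][y0:y0+100,x0:x0+100,::-1],None,fx=6,fy=6,interpolation=cv2.INTER_CUBIC))
E
python3 d.py
```

```text
[-1.51694013  0.83958909  3.2689008 ]
[237.48301854 188.0428299 ] 187 148
6.67 [0.5524 0.0219 0.0404] [[-0.939, 0.344, -0.002], [0.344, 0.939, 0.0], [0.002, -0.0, -1.0]] F [-2.39  1.36  3.08] gap 0.0003
red [-81.8   0.7  -5.8]
mid [ 7.9 -0.1 -5.6]
blue [97.5 -1.5 -5.5]
```

View pics/b.png

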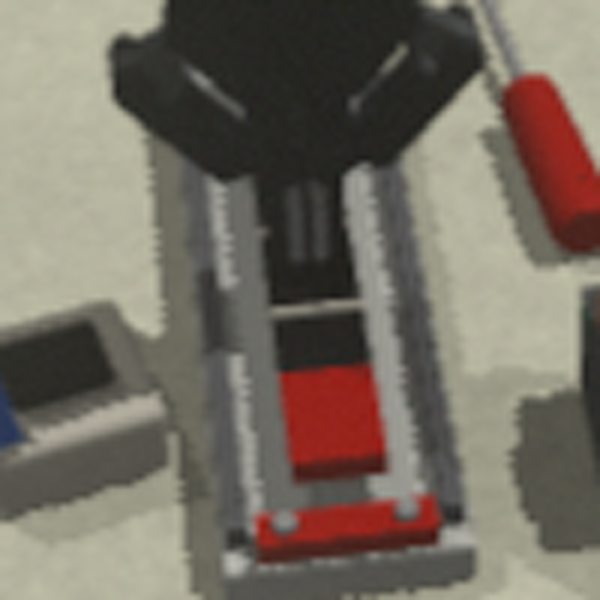

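The fingers (crop 285–330, row 260) ride on the strip (≈268–357), centred to about 1–2 mm; the strip stays sunk. Continuing to blue.

move_arm(targets=[[[5, 0, 0], [0, 0, 0], 1], [[13, 0, 0], [0, 0, 0], 1], [[22, 0, 0], [0, 0, 0], 1], [[31, 0, 0], [0, 0, 0], 1], [[40, 0, 0], [0, 0, 0], 1]])

```text
clock: 7.3
tcp_pos: [0.515, 0.0358, 0.0409]
orientation: [0.0, 0.174, 0.985, 0.0]
wrist_force: [1.3, -1.1, 2.6]
finger_gap: 0.0001
grip_force: 1.4
```

move_arm(targets=[[[9, 0, 0], [0, 0, 0], 1], [[18, 0, 0], [0, 0, 0], 1], [[27, 0, 0], [0, 0, 0], 1], [[36, 0, 0], [0, 0, 0], 1], [[43, 0, 0], [0, 0, 0], 1]])

```text
clock: 7.92
tcp_pos: [0.4746, 0.0505, 0.0408]
orientation: [-0.0, 0.174, 0.985, 0.0]
wrist_force: [2.3, -0.3, 2.3]
finger_gap: -0.0001
grip_force: 1.5
```

move_arm(targets=[[[6, 0, 0], [0, 0, 0], 1], [[11, 0, 0], [0, 0, 0], 1], [[14, 0, 0], [0, 0, 0], 1], [[14, 0, 0], [0, 0, 0], 1]])

```text
clock: 8.43
tcp_pos: [0.4615, 0.0553, 0.0407]
orientation: [-0.0, 0.174, 0.985, 0.0]
wrist_force: [-0.2, -0.1, 3.1]
finger_gap: 0.0002
grip_force: 1.5
```

```bash
python3 - <<'E'
from workcell import env
import cv2,numpy as np
from h import *
f=[]
for i in range(8): p=env.read_camera("scene"); f.append(env.get_state()["wrist_force"])
print(np.mean(f,0))
I=[]
for n in ("scene","top"):
    p=env.read_camera(n); u=proj(p,[env.get_state()["tcp_pos"]])[0]; x0,y0=int(u[0])-40,int(u[1])-50
    I.append(cv2.resize(p["pixels"][y0:y0+100,x0:x0+80,::-1],None,fx=5,fy=5,interpolation=cv2.INTER_CUBIC))
cv2.imwrite("pics/c.png",np.hstack(I))
E
python3 d.py
```

```text
[-0.10023868  0.43331536  2.78077419]
8.93 [0.4615 0.0553 0.0406] [[-0.939, 0.344, -0.001], [0.344, 0.939, 0.0], [0.001, 0.0, -1.0]] F [-1.71  1.69  2.62] gap -0.0
red [-178.6    0.6   -5.6]
mid [-88.9  -0.2  -5.5]
blue [ 0.7 -1.6 -5.4]
```

View pics/c.png

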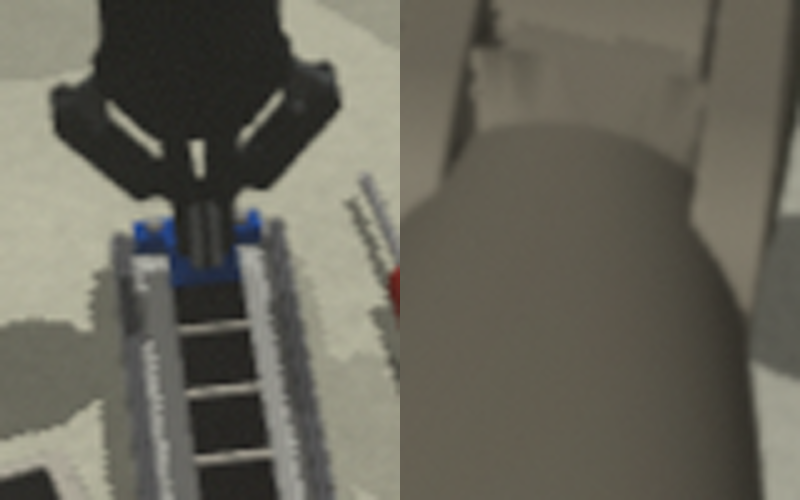

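The fingers (crop 190–222, row 262) rest on the blue pad (172–240), laterally centred, and the force of about 2.8 N puts the strip about 5 mm down. Handing in.

```bash
python3 -c "
from workcell import env
print(env.hand_in())"
```

```text
the job is handed in; nothing more can be done
None
```

I swiped the touch strip from the red pad over the three marks to the blue pad in one continuous contact and handed it in at about 9 s. The fingertips are still resting on the blue pad at about 2.8 N (roughly 5 mm down), and the arm went nowhere near the loose things, though I did not re-measure them.

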